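# Reset the chip of a wide ink cartridge

### The job

Pick the one wide ink cartridge out of the parts tray and set it upright into the nest of the chip resetter, its latch-tongue end over the sprung contact head. Press it straight down against the spring, firmly but without forcing it, until it sits hard on the nest's stop; hold it there for at least two seconds and finish while still holding it pressed home, because the spring lifts it again as soon as it is let go. Leave the slim cartridges standing in the tray and the bottle where they are.

Things in the scene. Friction and masses are not known exactly. Their poses are not given: they have to be found in the camera images.
- wide_mid (a point): Centre (half-way up) of the wide ink cartridge: a loose upright grey plastic block, black lid, white labels, 60 mm long (x), 26 mm wide (y), 62 mm high (z up), 45 to 100 g, standing on the tray floor. Grip it from above across its 26 mm width; its sides are flat. A black latch tongue leans out of its -x end face, from half height to near the lid, 9 mm at most.
- wide_chip (a point): The chip (small gold pads) on the underside of the wide cartridge: cartridge frame x -14 mm (towards the tongue end), y 0, 31 mm below point wide_mid; same axes.
- slim1_mid (a point): Centre of a slim cartridge, leave alone: same make, length and height as the wide one (60 x 62 mm) but only 14 mm wide; stands upright in the same tray. Axes as for the wide one.
- slim2_mid (a point): Centre of the second slim cartridge, like slim1.
- slim3_mid (a point): Centre of the third slim cartridge, like slim1.
- bottle_mid (a point): Half-way up the axis of a white refill bottle, 40 mm across and 88 mm high, standing loose on the bench between the far ends of the tray and the resetter; leave alone.
- tray: Fixed open white parts tray, 238 mm (x) x 248 mm (y) outside, 32 mm high, walls and floor 4 mm thick; origin under its centre on the bench. The four cartridges stand in it, one near the middle of each quarter, any of them in any quarter; two loose transport caps, 9 mm high, lie between them and do not matter.
- resetter: Fixed bench chip resetter: white plastic case 132 x 86 mm, 24 mm high, carrying the nest. Origin on the bench below the nest's centre; x along the nest's length, y its width. The case reaches 80 mm to -x (button and lamps there), 52 mm to +x, 43 mm to either side.
- nest (a point): Centre of the nest's stop face, 28 mm above the bench; axes of the resetter. The wide cartridge goes in with its axes along these (tongue to -x). White guides leave 64 x 30 mm (2 mm free all round) up to 16 mm above the stop, then flare to 74 x 40 mm at 22 mm. The middle 44 mm of both long sides is open for fingers. Cartridge home: wide_mid is 31 mm above this point.
- seat: The fixed black seat round the contact head, the hard stop for the cartridge's underside; its top is at point nest. Origin on the bench below the nest's centre.
- plunger_top (a point): Middle of the top of the sprung contact head (black block 15 x 18 mm with gold pins), which slides straight down in the seat, 14 mm from the nest's centre to its -x. Unpressed it stands 8 mm above the stop face.
- plunger (a joint): How far the contact head is pressed down (m): 0 free, about 0.008 with the cartridge on the stop. Its spring pushes up with 3 N at first, 7.8 N at 0.008; beyond that the seat carries the rest, hard. A steady push of 12 to 20 N holds the cartridge home; over 45 N between cartridge and resetter damages the pins.
There are look-alikes about, which are no part of the job. Leave any blue, green or purple look-alike of the part that bears wide_mid alone.

How it is judged (in metres and radians):
On the way, in this order (a step that is already met when the one before it is completed fails the run):
1. the wide cartridge is lifted clear of the tray in the fingers (height (world z) of wide_mid above 0.075 m and contact force between the fingers and wide above 0.5 N), for 0.1 s.
2. the wide cartridge is pressed home on the stop of the nest, contact head down, for two seconds (value of joint plunger above 0.007 m and contact force between wide and seat above 1 N and horizontal distance between wide_chip and plunger_top below 0.005 m and angle between wide_mid's own z axis and vertical below 0.08 rad and contact force between the fingers and wide above 2 N), for 2 s.
At the end, for the whole second after the job is handed in: The fingers hold (over 2 N) the wide cartridge upright (0.08 rad) and at rest in the nest, chip within 5 mm of the contact head's middle, head pressed over 7 mm, over 1 N on the seat; slim cartridges and bottle stand (0.3 rad) within 30 mm of their starts (all of step 2 and linear speed of wide below 0.02 m/s and angle between each of slim1_mid, slim2_mid, slim3_mid, bottle_mid's own z axis and vertical below 0.3 rad and distance of each of slim1_mid, slim2_mid, slim3_mid, bottle_mid from where it was at the start of the episode below 0.03 m); the arm keeps its last pose, push and grip.
It fails at once if the cartridge is forced: more than 45 N between it and the resetter (contact force between wide and resetter above 45 N).
It fails at once if a slim cartridge is knocked over or dragged away (angle between any of slim1_mid, slim2_mid, slim3_mid's own z axis and vertical above 0.5 rad or distance of any of slim1_mid, slim2_mid, slim3_mid from where it was at the start of the episode above 0.05 m).
It fails at once if the bottle is knocked over or pushed away (angle between bottle_mid's own z axis and vertical above 0.5 rad or distance of bottle_mid from where it was at the start of the episode above 0.05 m).
It also fails if it takes over 51 s, if anything falls off the work surface, if the arm or the gripper's body presses on something with over 40 N, if the wrist force passes 120 N, or if a joint passes its speed limit or range.

### The arm

A 6-joint arm with a two-finger parallel gripper is mounted at the origin on the work surface. World frame = base frame: x ahead of the robot, y to its left, z up, the work surface at z = 0. Lengths are in mm, angles in rad, forces in N, time in s.
With the tool pointing down it reaches from about 350 to 775 mm from the base axis. Payload 7.3 kg.
Tool frame: the origin (TCP) lies at the very end of the fingers, on their centre line; the grasp point (between the pads) lies 19 mm behind it (robot.grip_depth is the distance from the TCP to the grasp point, in mm); z points along the fingers, y is the line along which they close (so a half turn about z gives the same grasp; the last joint's range is limited). The gripper opens to 92 mm and grips with 3 to 60 N. Pads are 19 mm wide; open, the fingers measure 130 mm over their backs; the gripper's body (75 mm by 190 mm) begins 47 mm behind the grasp point.
Start: joints at [0.983, 0.342, 1.524, -0, 1.275, -0.146], TCP at [224.462, 474.618, 226.741] pointing down, gripper open.
Joint ranges: [-2.53, 2.53], [-0.77, 2.02], [0.04, 2.7], [-1, 4.14], [0.28, 2.66], [-3.11, 3.11]. Speed limits (rad/s): [2.57, 2.57, 3.14, 3.14, 3.14, 3.14].

### API

Orientations are given as a 3x3 rotation matrix whose columns are the frame's x, y, z axes.
In Python, from bench import robot gives the robot as it stands.
- The arm moves only by the tool send_rows, never from a script. Its argument "series" is a list of rows, each an object of numbers: "dx", "dy", "dz": the shift along the tool's x, y, z in mm; "roll": the turn about the tool's z in rad; "fingers": the opening, from 0 (shut) to 1 (fully open). In form: [{"dx": .., "dy": .., "dz": .., "roll": .., "fingers": ..}, ...]. A call has 1 to 20 rows; each row is the pose to reach, as a shift and turn from the pose commanded when the call began, along the tool's axes at that moment; what a row does not reach only later rows make up. A row lasts 1/12 s, in which the tool goes at most 41.7 mm and 7.16 degrees, less where a joint would pass 70% of its speed; a pose out of reach is approached as far as the arm can. A call with a gripper value outside its range is refused whole. The fingers move at their own pace and stop on an object; the grip force is fixed at half the most. Time passes only in rows, so rows that repeat a pose let the fingers close. It gives the time, the measured TCP pose, the force, the opening and the grip force at its end, in the units of the state.
- robot.observe(): the state, without advancing time (a new reading comes with each control period).
- robot.get_image(name): name is "scene" or "top"; returns a dict with "image" (480x640x3 uint8, red, green, blue), "mtx" (3x3 intrinsics, pixels), "k1" (the pictures are not rectified: a ray, as slopes to the right and down, at radius r is drawn at 1 + k1 r^2 times it, then the intrinsics apply), "eye" and "attitude" of the camera in the world. Camera axes: x right, y down, z forward; pixel columns grow to the right and rows downward; lengths in mm; the calibration is good to about 2 mm. A picture is of the moment at which its call begins. There is no depth.
- robot.job_done(): hands the job in; it is judged then, once.
The state is a dict: "time": time; "joint_pos": joint angles; "dq": joint speeds; "joint_efforts": joint torques, N m; "tool_pos": TCP position; "orientation": TCP orientation; "wrist_force": force on the tool from outside, world axes, zero at the start; "torque": the same for the moment, N m; "gripper_width": finger opening in mm; "grasp_force": force on a finger pad.
Only numpy, scipy, OpenCV 4.12 (cv2) and the standard library are available. Lean on these libraries where they do the work, as an engineer would, in place of code of your own. Each camera call takes 0.05 s, during which the arm holds its last target. There are 200 camera calls.

## Working session

There is one attempt and no reset: what is moved stays moved. The work goes in short steps, Python scripts to look and compute and a tool call to move; the robot and the scene stay as the last step left them, time stands still between calls to the robot, and variables do not carry over. Pictures are saved under pics/ and viewed, at most 10 in all, crops included, and the job is handed in when it is done.

Besides the shell and the picture viewer there is one more tool, called after ">>>" as name([rows], argument=value, ...), one row to a line, values as JSON. send_rows: Moves the arm, as the interface text tells. Its arguments: {"type":"object","properties":{"series":{"type":"array","items":{"type":"object","properties":{"dx":{"type":"number"},"dy":{"type":"number"},"dz":{"type":"number"},"roll":{"type":"number"},"fingers":{"type":"number"}}}}},"required":["series"]}

```bash
mkdir -p pics; python3 - <<'E'
from bench import robot
import cv2,pickle
for n in("scene","top"):
    d=robot.get_image(n); pickle.dump(d,open(n+".pkl","wb")); cv2.imwrite(f"pics/{n}0.png",d["image"][:,:,::-1]); print(n,d["mtx"],d["k1"],d["eye"],d["attitude"])
s=robot.observe();print({k:s[k] for k in("time","tool_pos","orientation","wrist_force","gripper_width")})
E
```

```text
scene [[501.04330069   0.         322.93189852]
 [  0.         501.04330069 243.00925673]
 [  0.           0.           1.        ]] -0.0487233378503553 [1020.73385858  879.51773265  688.50279367] [[-0.87867622  0.28108011 -0.38590423]
 [ 0.4772878   0.49829108 -0.723811  ]
 [-0.01115624 -0.82018289 -0.57199263]]
top [[520.46672519   0.         327.3310017 ]
 [  0.         520.46672519 233.07170595]
 [  0.           0.           1.        ]] -0.15307339673857034 [ 455.44140399   78.40768291 1169.19583988] [[-0.02415144 -0.99016552  0.13780041]
 [-0.99960521  0.02193885 -0.01755302]
 [ 0.01435721 -0.13816994 -0.99030447]]
{'time': 0.1, 'tool_pos': array([224.2381779 , 474.30859369, 226.1183428 ]), 'orientation': array([[-9.03997384e-01,  4.27537306e-01, -7.62181071e-04],
       [ 4.27537937e-01,  9.03996696e-01, -1.13444206e-03],
       [ 2.03992867e-04, -1.35139398e-03, -9.99999066e-01]]), 'wrist_force': array([0.45381693, 0.48916933, 0.18530445]), 'gripper_width': 91.66893023513019}
```

View pics/top0.png

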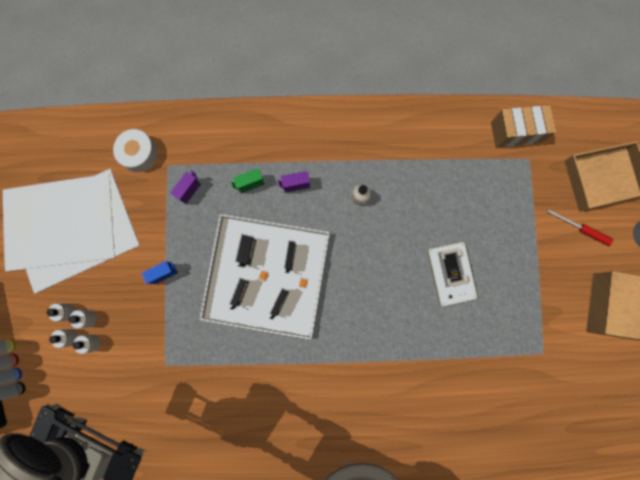

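View pics/scene0.png

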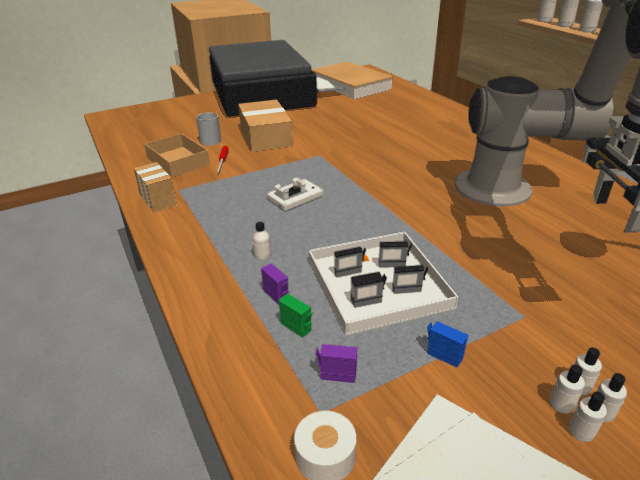

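The top view shows the tray at (205-330, 215-338) with four cartridges. The fattest is at about (245,250). The nest is at (453,268), with the button end towards the bottom, and the bottle is at (362,194). The scene view agrees: a wide cartridge at about (367,290). Next I'll look closer.

```bash
python3 - <<'E'
import cv2,pickle,numpy as np
t=pickle.load(open("top.pkl","rb"))["image"][:,:,::-1]; s=pickle.load(open("scene.pkl","rb"))["image"][:,:,::-1]
def c(i,x,y,w,h,k):
    o=cv2.resize(i[y:y+h,x:x+w],None,fx=k,fy=k,interpolation=cv2.INTER_CUBIC)
    for a in range(0,w,10):
        cv2.line(o,(a*k,0),(a*k,4 if (x+a)%20 else 9),(0,0,255),1)
        if (x+a)%20==0: cv2.putText(o,str(x+a),(a*k,20),0,.35,(0,0,255))
    for a in range(0,h,10):
        cv2.line(o,(0,a*k),(6,a*k),(0,0,255),1); 
        if (y+a)%20==0: cv2.putText(o,str(y+a),(8,a*k+4),0,.35,(0,0,255))
    return o
a=c(t,200,210,80,60,7)  ; b=c(t,420,240,60,70,8)
cv2.imwrite("pics/c1.png",cv2.resize(c(t,200,210,140,130,5)[:600],None,fx=.9,fy=.9) if 0 else c(t,200,212,135,118,5))
cv2.imwrite("pics/c2.png",b)
cv2.imwrite("pics/c3.png",c(s,320,230,130,95,6))
E
```

```text
(no output)
```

View pics/c1.png

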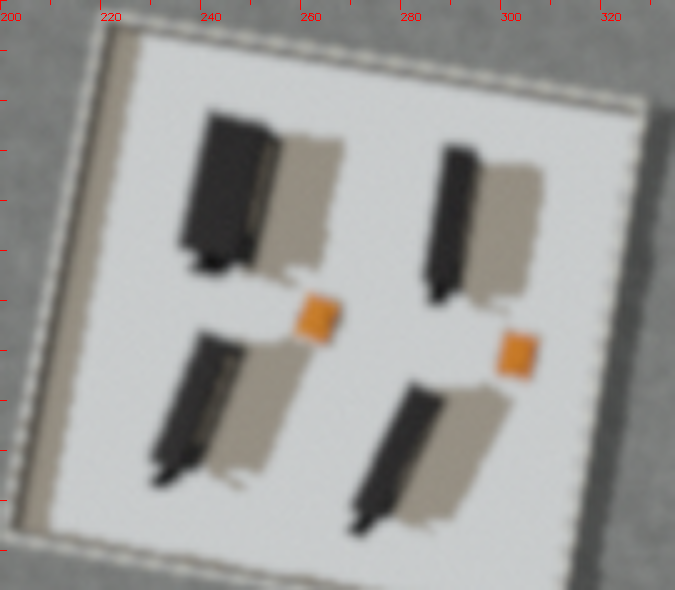

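View pics/c2.png

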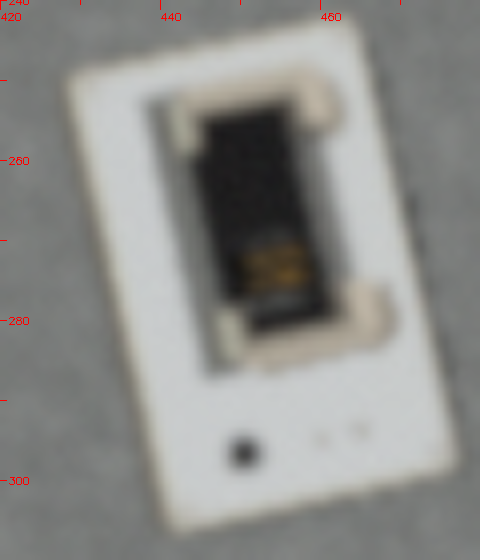

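View pics/c3.png

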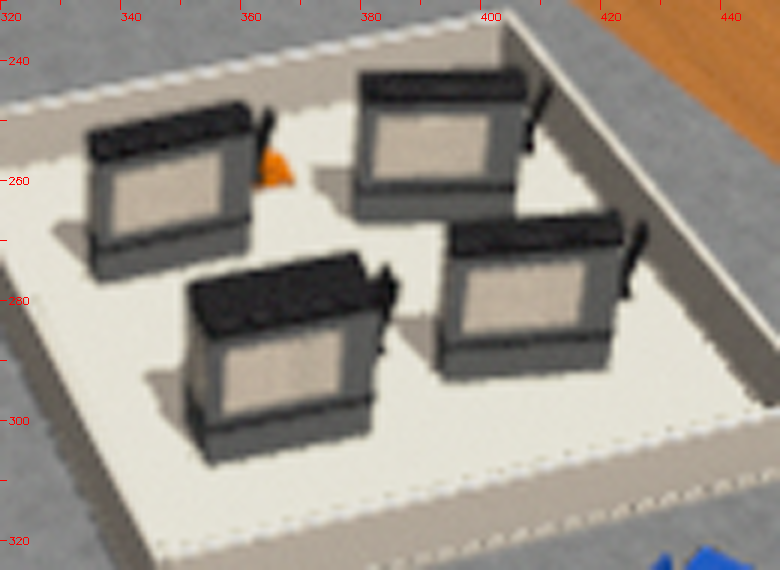

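The crops show the following:
- **c1 (top view):** the wide cartridge is upper left, with its lid spanning crop (180-270, 110-265) and its tongue at (210,265).
- **c3 (scene view):** it is the front cartridge, with bottom corners at (210,465) and (370,432).
- **c2 (top view):** the resetter case corners are at (65,80), (355,18), (170,532) and (458,465).

I'll fit both objects next.

```bash
cat > h.py <<'E'
import cv2,pickle,numpy as np
from scipy.optimize import least_squares
C={n:pickle.load(open(n+".pkl","rb")) for n in("top","scene")}
def proj(n,P):
    d=C[n];R=np.array(d["attitude"]);q=(np.atleast_2d(P)-d["eye"])@R
    return cv2.projectPoints(q,np.zeros(3),np.zeros(3),d["mtx"],np.array([d["k1"],0,0,0.]))[0][:,0]
def place(p,L):
    L=np.array(L,float);c,s=np.cos(p[2]),np.sin(p[2]);return np.c_[p[0]+c*L[:,0]-s*L[:,1],p[1]+s*L[:,0]+c*L[:,1],L[:,2]]
def fit(obs,x0):
    def r(p):
        return np.concatenate([(proj(n,place(p,[l]))[0]-uv) for n,l,uv in obs])
    f=least_squares(r,x0,loss="soft_l1");print(f.x,"\n",f.fun.reshape(-1,2).round(1).tolist());return f.x
def px(x,y,k,ox,oy): return np.array([(x+.5)/k-.5+ox,(y+.5)/k-.5+oy])
E
python3 - <<'E'
from h import *
T=lambda x,y:px(x,y,5,200,212); S=lambda x,y:px(x,y,6,320,230); N=lambda x,y:px(x,y,8,420,240)
w=[("top",(30,13,66),T(210,110)),("top",(-30,13,66),T(180,248)),
("scene",(30,13,4),S(210,465)),("scene",(-30,13,4),S(370,432)),("scene",(30,-13,66),S(188,283)),("scene",(-30,-13,66),S(357,252))]
p=fit(w,[480,260,0])
for l in [(30,-13,66),(-30,-13,66),(30,-13,4),(-30,-13,4)]: print(l,(proj("top",place(p,[l]))[0]-[200,212])*5)
fit(w[:2],[480,260,0.]);fit(w[2:],[480,260,0.])
r=[("top",(52,43,24),N(65,80)),("top",(52,-43,24),N(355,18)),("top",(-80,43,24),N(170,532)),("top",(-80,-43,24),N(458,465))]
q=fit(r,[450,-180,0])
for l in [(-14,0,36),(32,15,28),(32,-15,28),(-32,15,28),(-32,-15,28),(-62,0,26)]+[(a,b,50) for a in(37,-37) for b in(20,-20)]: print(l,(proj("top",place(q,[l]))[0]-[420,240])*8)
s=C["scene"]["image"][:,:,::-1].copy();k=8
o=cv2.resize(s[170:220,260:335],None,fx=k,fy=k,interpolation=cv2.INTER_CUBIC)
for l in [(52,43,24),(52,-43,24),(-80,43,24),(-80,-43,24),(-14,0,36),(37,20,50),(-37,20,50),(37,-20,50),(-37,-20,50),(-62,0,26)]:
    u=((proj("scene",place(q,[l]))[0]-[260,170]+.5)*k).astype(int);cv2.circle(o,u.tolist(),3,(0,0,255),1)
cv2.imwrite("pics/c4.png",o)
E
```

```text
[580.08880811 237.37880215  18.63700755] 
 [[-0.5, -0.1], [-0.3, -0.3], [-0.3, 0.3], [0.8, -0.1], [-0.2, -1.1], [-0.1, -1.5]]
(30, -13, 66) [264.49301273 118.79956331]
(-30, -13, 66) [235.66899538 256.03152547]
(30, -13, 4) [281.91900698 137.06095046]
(-30, -13, 4) [254.73811198 267.19866041]
[626.30081165 261.81272639  -9.18643753] 
 [[0.3, 5.4], [-0.3, -48.9]]
[580.9991745  238.8269509    6.07279045] 
 [[-0.3, 0.9], [0.8, 0.5], [-0.2, -0.6], [-0.1, -1.0]]
[ 531.19371177 -215.886735     19.03164434] 
 [[-0.4, -0.8], [-0.0, -0.9], [-0.2, 0.8], [0.7, 0.8]]
(-14, 0, 36) [270.70093817 266.34309199]
(32, 15, 28) [174.28210978 117.80749684]
(32, -15, 28) [276.89893819  95.71188939]
(-32, 15, 28) [226.50407619 343.02018057]
(-32, -15, 28) [329.49190357 320.1517001 ]
(-62, 0, 26) [300.61751396 437.77920904]
(37, 20, 50) [171.19269589  95.88760211]
(37, -20, 50) [310.43101293  65.97531895]
(-37, 20, 50) [232.76898145 361.36328304]
(-37, -20, 50) [372.59496269 330.19865015]
```

View pics/c4.png

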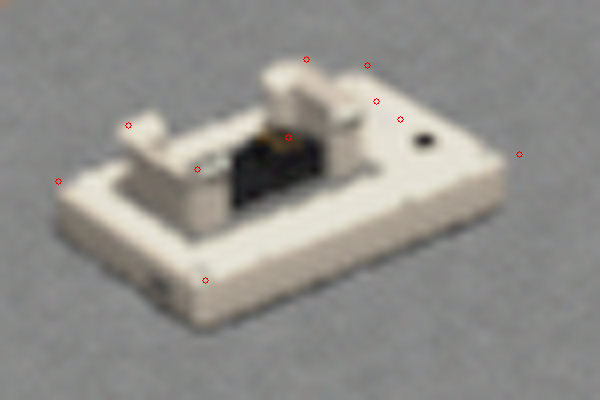

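The projected case corners sit about 1 px up and right of the visible ones in the scene view, and the gold head is at about (274,140) against a predicted (288,137). I'll fit both views jointly and plan the moves.

```bash
python3 - <<'E'
from h import *
N=lambda x,y:px(x,y,8,420,240);M=lambda x,y:px(x,y,8,260,170)
e=1.5
r=[("top",(52-e,43-e,24),N(65,80)),("top",(52-e,-43+e,24),N(355,18)),("top",(-80+e,43-e,24),N(170,532)),("top",(-80+e,-43+e,24),N(458,465)),
("scene",(52-e,43-e,24),M(195,280)),("scene",(52-e,-43+e,24),M(60,193)),("scene",(-80+e,43-e,24),M(506,162)),("scene",(-80+e,-43+e,24),M(360,73)),
("top",(-14,0,36),N(275,267)),("scene",(-14,0,36),M(274,140))]
q=fit(r,[530,-215,.18]);fit(r[:4],q);fit(r[4:8],q)
T=lambda x,y:px(x,y,5,200,212)
w=[("top",(30,13,66),T(210,110)),("top",(-30,13,66),T(180,248)),("top",(30,-13,66),T(267,121)),("top",(-30,-13,66),T(238,259))]
fit(w,[580,237,-.21])
from bench import robot
s=robot.observe();R=np.array(s["orientation"]);print(R.T@(np.array([580,237.5,140])-s["tool_pos"]))
print(np.arctan2(R[1,1],R[0,1]))
E
```

```text
[ 5.32490903e+02 -2.15907604e+02  1.79912629e-01] 
 [[0.5, -0.9], [-0.5, -0.6], [0.2, -0.6], [-0.2, -0.2], [0.8, -0.3], [0.1, -1.3], [0.4, -0.9], [0.4, -0.5], [-0.1, -0.2], [1.3, -0.3]]
[ 5.31141158e+02 -2.15767842e+02  1.82697515e-01] 
 [[0.4, -0.3], [-0.6, -0.1], [0.3, 0.0], [-0.2, 0.3]]
[ 5.35377367e+02 -2.12788871e+02  1.76380497e-01] 
 [[0.3, 0.5], [-0.4, -0.6], [0.0, -0.1], [0.1, 0.2]]
[ 5.79715354e+02  2.36833636e+02 -2.14116368e-01] 
 [[-0.2, 0.0], [-0.1, -0.2], [0.2, 0.1], [0.2, -0.0]]
[-422.86998175  -61.85635528   86.11575307]
1.1290291042814633
```

The two views agree within 2-4 mm. The wide cartridge is at about (580, 237.4) with yaw -0.213, and the nest is at about (532.5, -215) with yaw 0.18. Now moving above the cartridge.

>>> send_rows([
  {"dx": -423, "dy": -62, "dz": 86, "roll": -0.229, "fingers": 0.5},
  {"dx": -423, "dy": -62, "dz": 86, "roll": -0.229, "fingers": 0.5},
  {"dx": -423, "dy": -62, "dz": 86, "roll": -0.229, "fingers": 0.5},
  {"dx": -423, "dy": -62, "dz": 86, "roll": -0.229, "fingers": 0.5},
  {"dx": -423, "dy": -62, "dz": 86, "roll": -0.229, "fingers": 0.5},
  {"dx": -423, "dy": -62, "dz": 86, "roll": -0.229, "fingers": 0.5},
  {"dx": -423, "dy": -62, "dz": 86, "roll": -0.229, "fingers": 0.5},
  {"dx": -423, "dy": -62, "dz": 86, "roll": -0.229, "fingers": 0.5},
  {"dx": -423, "dy": -62, "dz": 86, "roll": -0.229, "fingers": 0.5},
  {"dx": -423, "dy": -62, "dz": 86, "roll": -0.229, "fingers": 0.5},
  {"dx": -423, "dy": -62, "dz": 86, "roll": -0.229, "fingers": 0.5},
  {"dx": -423, "dy": -62, "dz": 86, "roll": -0.229, "fingers": 0.5},
  {"dx": -423, "dy": -62, "dz": 86, "roll": -0.229, "fingers": 0.5},
  {"dx": -423, "dy": -62, "dz": 86, "roll": -0.229, "fingers": 0.5},
  {"dx": -423, "dy": -62, "dz": 86, "roll": -0.229, "fingers": 0.5},
  {"dx": -423, "dy": -62, "dz": 86, "roll": -0.229, "fingers": 0.5},
])

```text
time: 1.43
tool_pos: [579.5, 238.8, 141.2]
orientation: [[-0.978, 0.21, 0.0], [0.21, 0.978, 0.0], [-0.0, 0.0, -1.0]]
wrist_force: [0.3, -0.1, -0.2]
gripper_width: 45.8
grasp_force: 0.0
```

>>> send_rows([
  {"dx": -0.8, "dy": -1.2, "dz": 30, "fingers": 0.5},
  {"dx": -0.8, "dy": -1.2, "dz": 60, "fingers": 0.5},
  {"dx": -0.8, "dy": -1.2, "dz": 85, "fingers": 0.5},
  {"dx": -0.8, "dy": -1.2, "dz": 105, "fingers": 0.5},
  {"dx": -0.8, "dy": -1.2, "dz": 117, "fingers": 0.5},
  {"dx": -0.8, "dy": -1.2, "dz": 123, "fingers": 0.5},
  {"dx": -0.8, "dy": -1.2, "dz": 123, "fingers": 0.5},
  {"dx": -0.8, "dy": -1.2, "dz": 123, "fingers": 0.4},
  {"dx": -0.8, "dy": -1.2, "dz": 123, "fingers": 0.35},
  {"dx": -0.8, "dy": -1.2, "dz": 123, "fingers": 0.3},
  {"dx": -0.8, "dy": -1.2, "dz": 123, "fingers": 0.25},
  {"dx": -0.8, "dy": -1.2, "dz": 123, "fingers": 0.0},
  {"dx": -0.8, "dy": -1.2, "dz": 123, "fingers": 0.0},
  {"dx": -0.8, "dy": -1.2, "dz": 123, "fingers": 0.0},
  {"dx": -0.8, "dy": -1.2, "dz": 123, "fingers": 0.0},
  {"dx": -0.8, "dy": -1.2, "dz": 123, "fingers": 0.0},
])

```text
$.series[0]: bad value
```

>>> send_rows([
  {"dx": -0.8, "dy": -1.2, "dz": 30, "roll": 0, "fingers": 0.5},
  {"dx": -0.8, "dy": -1.2, "dz": 60, "roll": 0, "fingers": 0.5},
  {"dx": -0.8, "dy": -1.2, "dz": 85, "roll": 0, "fingers": 0.5},
  {"dx": -0.8, "dy": -1.2, "dz": 105, "roll": 0, "fingers": 0.5},
  {"dx": -0.8, "dy": -1.2, "dz": 117, "roll": 0, "fingers": 0.5},
  {"dx": -0.8, "dy": -1.2, "dz": 123, "roll": 0, "fingers": 0.5},
  {"dx": -0.8, "dy": -1.2, "dz": 123, "roll": 0, "fingers": 0.5},
  {"dx": -0.8, "dy": -1.2, "dz": 123, "roll": 0, "fingers": 0.4},
  {"dx": -0.8, "dy": -1.2, "dz": 123, "roll": 0, "fingers": 0.35},
  {"dx": -0.8, "dy": -1.2, "dz": 123, "roll": 0, "fingers": 0.3},
  {"dx": -0.8, "dy": -1.2, "dz": 123, "roll": 0, "fingers": 0.25},
  {"dx": -0.8, "dy": -1.2, "dz": 123, "roll": 0, "fingers": 0.0},
  {"dx": -0.8, "dy": -1.2, "dz": 123, "roll": 0, "fingers": 0.0},
  {"dx": -0.8, "dy": -1.2, "dz": 123, "roll": 0, "fingers": 0.0},
  {"dx": -0.8, "dy": -1.2, "dz": 123, "roll": 0, "fingers": 0.0},
  {"dx": -0.8, "dy": -1.2, "dz": 123, "roll": 0, "fingers": 0.0},
])

```text
time: 2.77
tool_pos: [581.6, 236.7, 19.0]
orientation: [[-0.977, 0.211, 0.002], [0.211, 0.977, 0.001], [-0.002, 0.001, -1.0]]
wrist_force: [-0.4, 0.8, 6.3]
gripper_width: 26.1
grasp_force: 30.0
```

Gripped at 26.1 mm with 30 N. Lifting, then carrying it over.

>>> send_rows([
  {"dx": 0, "dy": 0, "dz": -10, "roll": 0, "fingers": 0},
  {"dx": 0, "dy": 0, "dz": -25, "roll": 0, "fingers": 0},
  {"dx": 0, "dy": 0, "dz": -50, "roll": 0, "fingers": 0},
  {"dx": 0, "dy": 0, "dz": -80, "roll": 0, "fingers": 0},
  {"dx": 0, "dy": 0, "dz": -110, "roll": 0, "fingers": 0},
  {"dx": 0, "dy": 0, "dz": -130, "roll": 0, "fingers": 0},
  {"dx": 0, "dy": 0, "dz": -140, "roll": 0, "fingers": 0},
  {"dx": 0, "dy": 0, "dz": -140, "roll": 0, "fingers": 0},
])

```text
time: 3.43
tool_pos: [581.9, 236.6, 160.6]
orientation: [[-0.977, 0.211, 0.005], [0.211, 0.977, 0.001], [-0.004, 0.002, -1.0]]
wrist_force: [0.3, 0.1, -1.0]
gripper_width: 25.7
grasp_force: 30.0
```

>>> send_rows([
  {"dx": -1.5, "dy": -15, "dz": 0, "roll": -0.01, "fingers": 0},
  {"dx": -4, "dy": -40, "dz": 0, "roll": -0.04, "fingers": 0},
  {"dx": -7.5, "dy": -70, "dz": 0, "roll": -0.07, "fingers": 0},
  {"dx": -10.5, "dy": -100, "dz": 0, "roll": -0.1, "fingers": 0},
  {"dx": -14, "dy": -133, "dz": 0, "roll": -0.13, "fingers": 0},
  {"dx": -17.5, "dy": -166, "dz": 0, "roll": -0.16, "fingers": 0},
  {"dx": -21, "dy": -200, "dz": 0, "roll": -0.19, "fingers": 0},
  {"dx": -24.5, "dy": -234, "dz": 0, "roll": -0.22, "fingers": 0},
  {"dx": -28, "dy": -267, "dz": 0, "roll": -0.25, "fingers": 0},
  {"dx": -31.5, "dy": -300, "dz": 0, "roll": -0.28, "fingers": 0},
  {"dx": -35, "dy": -333, "dz": 0, "roll": -0.31, "fingers": 0},
  {"dx": -38.5, "dy": -366, "dz": 0, "roll": -0.34, "fingers": 0},
  {"dx": -42, "dy": -399, "dz": 0, "roll": -0.37, "fingers": 0},
  {"dx": -45, "dy": -428, "dz": 0, "roll": -0.39, "fingers": 0},
  {"dx": -47, "dy": -446, "dz": 20, "roll": -0.395, "fingers": 0},
  {"dx": -47.4, "dy": -451.6, "dz": 30, "roll": -0.395, "fingers": 0},
  {"dx": -47.4, "dy": -451.6, "dz": 40, "roll": -0.395, "fingers": 0},
  {"dx": -47.4, "dy": -451.6, "dz": 40, "roll": -0.395, "fingers": 0},
  {"dx": -47.4, "dy": -451.6, "dz": 40, "roll": -0.395, "fingers": 0},
])

```text
time: 5.02
tool_pos: [531.4, -213.5, 116.6]
orientation: [[-0.983, -0.182, -0.002], [-0.182, 0.983, 0.002], [0.002, 0.002, -1.0]]
wrist_force: [0.2, -0.1, -0.6]
gripper_width: 25.9
grasp_force: 30.0
```

```bash
python3 - <<'E'
from bench import robot
import cv2,pickle,numpy as np
from h import proj,place
s=robot.observe();print(s["tool_pos"],s["wrist_force"],s["gripper_width"],s["time"])
k=5;O=[]
for n,(x,y,w,h) in {"scene":(245,125,110,110),"top":(410,215,90,110)}.items():
    d=robot.get_image(n);o=cv2.resize(d["image"][y:y+h,x:x+w,::-1],None,fx=k*(1 if n=="top" else .7),fy=k,interpolation=cv2.INTER_CUBIC) if 0 else cv2.resize(d["image"][y:y+h,x:x+w,::-1],None,fx=4,fy=k,interpolation=cv2.INTER_CUBIC) if 0 else cv2.resize(d["image"][y:y+h,x:x+w,::-1],None,fx=4,fy=4,interpolation=cv2.INTER_CUBIC)
    z=s["tool_pos"][2]+19-35.0+0  # placeholder
    O.append(o)
cv2.imwrite("pics/n1.png",np.hstack(O))
E
```

```text
[ 531.39420477 -213.48156396  116.60076846] [ 0.21978518 -0.07882451 -0.61744902] 25.867719002949094 5.0167
```

View pics/n1.png

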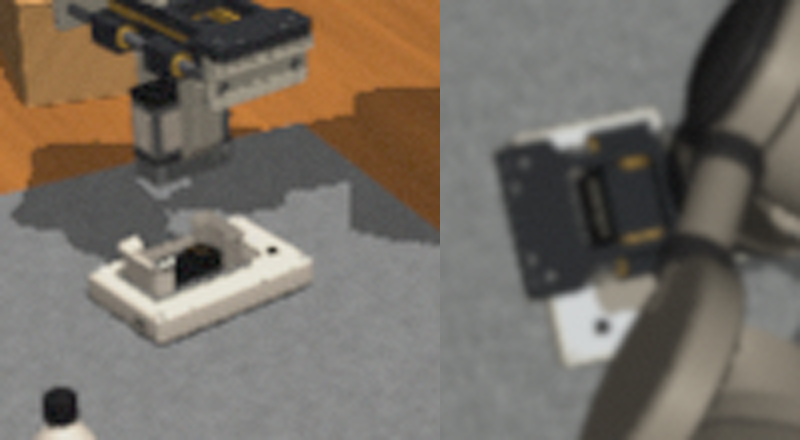

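The cartridge is held upright above the nest with no slip, though the top view is blocked by the gripper. I'll descend to just above the guides with a small correction and check the alignment there.

>>> send_rows([
  {"dx": -1, "dy": -0.7, "dz": 12, "roll": 0, "fingers": 0},
  {"dx": -2, "dy": -1.4, "dz": 25, "roll": 0, "fingers": 0},
  {"dx": -2.5, "dy": -1.7, "dz": 36, "roll": 0, "fingers": 0},
  {"dx": -2.5, "dy": -1.7, "dz": 43, "roll": 0, "fingers": 0},
  {"dx": -2.5, "dy": -1.7, "dz": 44, "roll": 0, "fingers": 0},
  {"dx": -2.5, "dy": -1.7, "dz": 44, "roll": 0, "fingers": 0},
  {"dx": -2.5, "dy": -1.7, "dz": 44, "roll": 0, "fingers": 0},
])

```text
time: 5.7
tool_pos: [535.0, -216.3, 74.2]
orientation: [[-0.983, -0.181, 0.001], [-0.181, 0.983, -0.0], [-0.001, -0.001, -1.0]]
wrist_force: [0.3, 0.8, -1.3]
gripper_width: 25.8
grasp_force: 30.0
```

```bash
python3 - <<'E'
from bench import robot
import cv2
s=robot.observe();print(s["tool_pos"],s["wrist_force"],s["time"])
d=robot.get_image("scene");x,y,w,h,k=255,130,80,75,8
cv2.imwrite("pics/n2.png",cv2.resize(d["image"][y:y+h,x:x+w,::-1],None,fx=k,fy=k,interpolation=cv2.INTER_CUBIC))
E
```

```text
[ 534.96275316 -216.3157618    74.24227447] [ 0.28700974  0.76191356 -1.29621832] 5.7
```

View pics/n2.png

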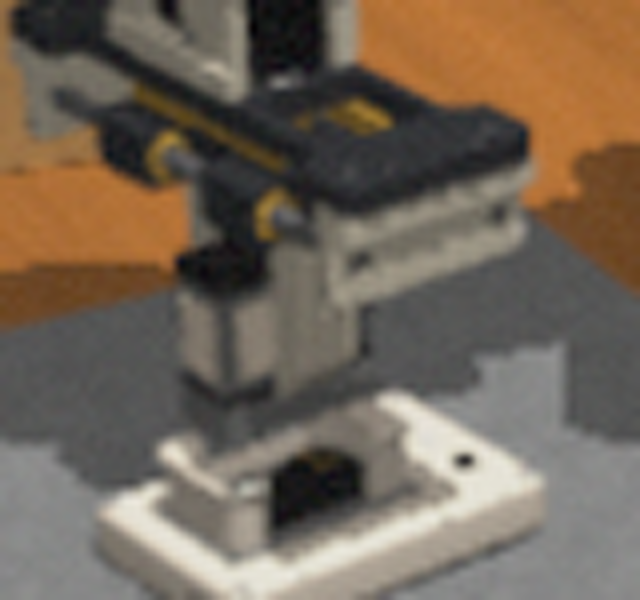

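The cartridge sits just above the guides. Its near bottom corner is at crop (230,452), and the right end is partly hidden by the finger. I'll compare it with the resetter in the same view.

```bash
python3 - <<'E'
from h import *
M=lambda x,y:px(x,y,8,255,130)
z=59.2
for th in(.17,.182):
  f=lambda p:np.concatenate([proj("scene",place([*p,th],[l]))[0]-M(*u) for l,u in [((30,13,z),(230,452)),((30,13,z+56),(226,292)),((30,-13,z+62),(180,257))]])
  r=least_squares(f,[533,-215]);print(r.x,r.fun.round(1))
  d=r.x-[535.4,-212.8];c,s=np.cos(.18),np.sin(.18);print("in nest axes vs scene resetter",c*d[0]+s*d[1],-s*d[0]+c*d[1])
  for l in [(-30,13,z),(30,-13,z),(-39,0,z+58)]: print((proj("scene",place([*r.x,th],[l]))[0]-[255,130]+.5)*8)
# resetter again in this crop
e=1.5
fit([("scene",(52-e,43-e,24),M(238,595)),("scene",(52-e,-43+e,24),M(100,513)),("scene",(-80+e,43-e,24),M(545,480)),("scene",(-80+e,-43+e,24),M(398,392))],[533,-215,.18])
E
```

```text
[ 533.21823068 -216.02156818] [ 0.5 -0.1 -0.2  0.6 -0.3 -0.5]
in nest axes vs scene resetter -2.723275962768114 -2.7789183024245707
[381.36528194 397.38241375]
[190.07702282 422.85094583]
[374.03906125 219.33575519]
[ 533.33261942 -216.36506412] [ 0.5 -0.1 -0.2  0.6 -0.3 -0.5]
in nest axes vs scene resetter -2.6722312553558294 -3.137343584924576
[380.33900976 396.52609636]
[189.5630287  423.04244883]
[372.42929514 218.56035102]
[ 5.34791074e+02 -2.13791764e+02  1.86610330e-01] 
 [[0.2, 0.9], [-0.4, -0.7], [0.1, -0.2], [0.1, 0.0]]
```

The scene view puts the cartridge about 2.5 mm off in each axis, while the joint fit gave about zero. I'll correct two thirds of that, enter the guides slowly and check the side forces.

>>> send_rows([
  {"dx": -1, "dy": 1, "dz": 1, "roll": 0, "fingers": 0},
  {"dx": -1.7, "dy": 1.9, "dz": 4, "roll": 0, "fingers": 0},
  {"dx": -1.7, "dy": 1.9, "dz": 7, "roll": 0, "fingers": 0},
  {"dx": -1.7, "dy": 1.9, "dz": 9, "roll": 0, "fingers": 0},
  {"dx": -1.7, "dy": 1.9, "dz": 11, "roll": 0, "fingers": 0},
  {"dx": -1.7, "dy": 1.9, "dz": 13, "roll": 0, "fingers": 0},
  {"dx": -1.7, "dy": 1.9, "dz": 13, "roll": 0, "fingers": 0},
])

```text
time: 6.33
tool_pos: [535.7, -214.0, 60.2]
orientation: [[-0.983, -0.181, -0.001], [-0.181, 0.983, 0.001], [0.001, 0.001, -1.0]]
wrist_force: [-0.3, 0.0, -0.2]
gripper_width: 26.0
grasp_force: 30.0
```

>>> send_rows([
  {"dx": 0, "dy": 0, "dz": 1, "roll": 0, "fingers": 0},
  {"dx": 0, "dy": 0, "dz": 2, "roll": 0, "fingers": 0},
  {"dx": 0, "dy": 0, "dz": 3, "roll": 0, "fingers": 0},
  {"dx": 0, "dy": 0, "dz": 4, "roll": 0, "fingers": 0},
  {"dx": 0, "dy": 0, "dz": 4, "roll": 0, "fingers": 0},
])

```text
time: 6.75
tool_pos: [535.4, -214.3, 57.1]
orientation: [[-0.983, -0.181, -0.001], [-0.181, 0.983, -0.0], [0.001, -0.0, -1.0]]
wrist_force: [-2.3, -0.8, 0.3]
gripper_width: 25.6
grasp_force: 30.0
```

A light push towards -x means the cartridge is touching the +x guide. Easing back and probing.

>>> send_rows([
  {"dx": 1, "dy": 0, "dz": 0, "roll": 0, "fingers": 0},
  {"dx": 2, "dy": 0, "dz": 0, "roll": 0, "fingers": 0},
  {"dx": 2, "dy": 0, "dz": 2, "roll": 0, "fingers": 0},
  {"dx": 2, "dy": 0, "dz": 2, "roll": 0, "fingers": 0},
])

```text
time: 7.08
tool_pos: [534.0, -214.5, 54.3]
orientation: [[-0.983, -0.181, 0.0], [-0.181, 0.983, 0.0], [-0.0, 0.0, -1.0]]
wrist_force: [1.0, -0.2, -0.0]
gripper_width: 25.7
grasp_force: 30.0
```

>>> send_rows([
  {"dx": 0, "dy": 1, "dz": 0, "roll": 0, "fingers": 0},
  {"dx": 0, "dy": 2, "dz": 0, "roll": 0, "fingers": 0},
  {"dx": 0, "dy": 2, "dz": 0, "roll": 0, "fingers": 0},
])

```text
time: 7.33
tool_pos: [534.1, -214.3, 54.6]
orientation: [[-0.983, -0.182, 0.001], [-0.182, 0.983, -0.003], [-0.001, -0.003, -1.0]]
wrist_force: [0.6, -7.7, -5.3]
gripper_width: 25.7
grasp_force: 30.0
```

>>> send_rows([
  {"dx": 0, "dy": -1, "dz": 0, "roll": 0, "fingers": 0},
  {"dx": 0, "dy": -2.5, "dz": 0, "roll": 0, "fingers": 0},
  {"dx": 0, "dy": -4, "dz": 0, "roll": 0, "fingers": 0},
  {"dx": 0, "dy": -4, "dz": 0, "roll": 0, "fingers": 0},
])

```text
time: 7.67
tool_pos: [534.3, -216.4, 54.7]
orientation: [[-0.983, -0.181, -0.0], [-0.181, 0.983, 0.0], [-0.0, 0.0, -1.0]]
wrist_force: [0.1, -0.3, -1.1]
gripper_width: 25.8
grasp_force: 30.0
```

The y range is now bounded: contact at about -214.3, free at -216.4, so it is near centred. Nudging x and going down onto the spring.

>>> send_rows([
  {"dx": 0.7, "dy": 0, "dz": 1, "roll": 0, "fingers": 0},
  {"dx": 0.7, "dy": 0, "dz": 2, "roll": 0, "fingers": 0},
  {"dx": 0.7, "dy": 0, "dz": 3, "roll": 0, "fingers": 0},
  {"dx": 0.7, "dy": 0, "dz": 4, "roll": 0, "fingers": 0},
  {"dx": 0.7, "dy": 0, "dz": 5, "roll": 0, "fingers": 0},
  {"dx": 0.7, "dy": 0, "dz": 6, "roll": 0, "fingers": 0},
  {"dx": 0.7, "dy": 0, "dz": 7, "roll": 0, "fingers": 0},
  {"dx": 0.7, "dy": 0, "dz": 7, "roll": 0, "fingers": 0},
])

```text
time: 8.33
tool_pos: [533.6, -216.4, 47.8]
orientation: [[-0.983, -0.181, -0.0], [-0.181, 0.983, 0.0], [-0.0, 0.0, -1.0]]
wrist_force: [-0.3, 1.8, 3.5]
gripper_width: 26.1
grasp_force: 30.0
```

>>> send_rows([
  {"dx": 0, "dy": 0, "dz": 1, "roll": 0, "fingers": 0},
  {"dx": 0, "dy": 0, "dz": 2, "roll": 0, "fingers": 0},
  {"dx": 0, "dy": 0, "dz": 2, "roll": 0, "fingers": 0},
])

```text
time: 8.58
tool_pos: [533.6, -216.5, 45.7]
orientation: [[-0.983, -0.181, 0.0], [-0.181, 0.983, 0.0], [-0.0, 0.0, -1.0]]
wrist_force: [-1.3, 1.7, 4.6]
gripper_width: 25.7
grasp_force: 30.0
```

>>> send_rows([
  {"dx": 0, "dy": 0, "dz": 1, "roll": 0, "fingers": 0},
  {"dx": 0, "dy": 0, "dz": 2, "roll": 0, "fingers": 0},
  {"dx": 0, "dy": 0, "dz": 2.5, "roll": 0, "fingers": 0},
  {"dx": 0, "dy": 0, "dz": 2.5, "roll": 0, "fingers": 0},
])

```text
time: 8.92
tool_pos: [533.7, -216.5, 43.4]
orientation: [[-0.983, -0.181, 0.0], [-0.181, 0.983, 0.0], [-0.0, 0.0, -1.0]]
wrist_force: [-2.4, 2.3, 6.7]
gripper_width: 25.8
grasp_force: 30.0
```

>>> send_rows([
  {"dx": 0, "dy": 0, "dz": 0.5, "roll": 0, "fingers": 0},
  {"dx": 0, "dy": 0, "dz": 0.5, "roll": 0, "fingers": 0},
])

```text
time: 9.08
tool_pos: [533.6, -216.5, 43.0]
orientation: [[-0.983, -0.181, 0.0], [-0.181, 0.983, 0.0], [-0.0, 0.0, -1.0]]
wrist_force: [-2.5, 0.4, 6.9]
gripper_width: 26.1
grasp_force: 30.0
```

>>> send_rows([
  {"dx": 0, "dy": 0, "dz": 0.5, "roll": 0, "fingers": 0},
  {"dx": 0, "dy": 0, "dz": 1, "roll": 0, "fingers": 0},
  {"dx": 0, "dy": 0, "dz": 1, "roll": 0, "fingers": 0},
])

```text
time: 9.33
tool_pos: [533.7, -216.5, 42.9]
orientation: [[-0.983, -0.181, 0.001], [-0.181, 0.983, -0.0], [-0.0, -0.0, -1.0]]
wrist_force: [-4.4, 2.5, 14.5]
gripper_width: 25.5
grasp_force: 30.0
```

It's on the stop: the position stalled at 42.9 and force jumped to 14.5 N. Adding a little push and holding.

>>> send_rows([
  {"dx": 0, "dy": 0, "dz": 0.2, "roll": 0, "fingers": 0},
  {"dx": 0, "dy": 0, "dz": 0.2, "roll": 0, "fingers": 0},
  {"dx": 0, "dy": 0, "dz": 0.2, "roll": 0, "fingers": 0},
  {"dx": 0, "dy": 0, "dz": 0.2, "roll": 0, "fingers": 0},
  {"dx": 0, "dy": 0, "dz": 0.2, "roll": 0, "fingers": 0},
  {"dx": 0, "dy": 0, "dz": 0.2, "roll": 0, "fingers": 0},
  {"dx": 0, "dy": 0, "dz": 0.2, "roll": 0, "fingers": 0},
  {"dx": 0, "dy": 0, "dz": 0.2, "roll": 0, "fingers": 0},
  {"dx": 0, "dy": 0, "dz": 0.2, "roll": 0, "fingers": 0},
  {"dx": 0, "dy": 0, "dz": 0.2, "roll": 0, "fingers": 0},
  {"dx": 0, "dy": 0, "dz": 0.2, "roll": 0, "fingers": 0},
  {"dx": 0, "dy": 0, "dz": 0.2, "roll": 0, "fingers": 0},
  {"dx": 0, "dy": 0, "dz": 0.2, "roll": 0, "fingers": 0},
  {"dx": 0, "dy": 0, "dz": 0.2, "roll": 0, "fingers": 0},
  {"dx": 0, "dy": 0, "dz": 0.2, "roll": 0, "fingers": 0},
  {"dx": 0, "dy": 0, "dz": 0.2, "roll": 0, "fingers": 0},
])

```text
time: 10.67
tool_pos: [533.7, -216.5, 42.9]
orientation: [[-0.983, -0.181, 0.001], [-0.181, 0.983, -0.0], [-0.001, -0.0, -1.0]]
wrist_force: [-4.8, 3.4, 14.6]
gripper_width: 25.9
grasp_force: 30.0
```

```bash
python3 - <<'E'
from bench import robot
import cv2
s=robot.observe();print(s["tool_pos"],s["wrist_force"],s["torque"],s["time"])
d=robot.get_image("scene");x,y,w,h,k=255,130,80,75,8
cv2.imwrite("pics/n3.png",cv2.resize(d["image"][y:y+h,x:x+w,::-1],None,fx=k,fy=k,interpolation=cv2.INTER_CUBIC))
E
```

```text
[ 533.6730724  -216.5286173    42.94190137] [-4.79498164  3.44903182 14.61122037] [ 0.6265333   0.94725255 -0.0331218 ] 10.6667
```

View pics/n3.png

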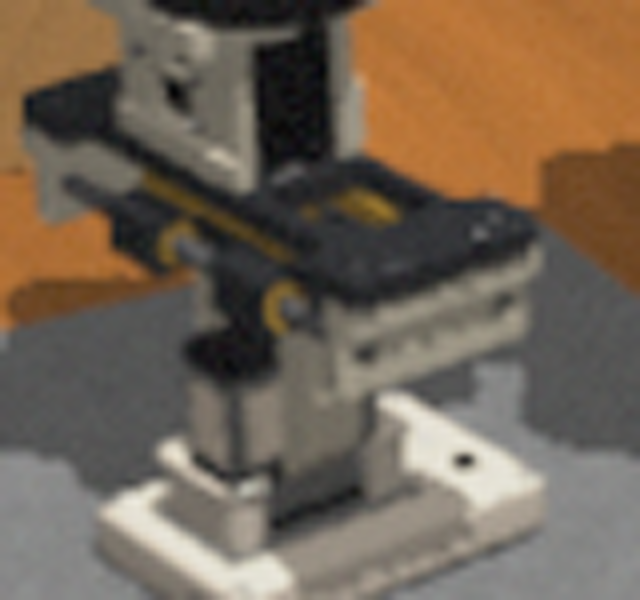

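The cartridge is seated upright in the nest between the guides, with the finger in the open side. I'll add slightly more push and hold for over 2 s.

>>> send_rows([
  {"dx": 0, "dy": 0, "dz": 0.3, "roll": 0, "fingers": 0},
  {"dx": 0, "dy": 0, "dz": 0.3, "roll": 0, "fingers": 0},
  {"dx": 0, "dy": 0, "dz": 0.3, "roll": 0, "fingers": 0},
  {"dx": 0, "dy": 0, "dz": 0.3, "roll": 0, "fingers": 0},
  {"dx": 0, "dy": 0, "dz": 0.3, "roll": 0, "fingers": 0},
  {"dx": 0, "dy": 0, "dz": 0.3, "roll": 0, "fingers": 0},
  {"dx": 0, "dy": 0, "dz": 0.3, "roll": 0, "fingers": 0},
  {"dx": 0, "dy": 0, "dz": 0.3, "roll": 0, "fingers": 0},
  {"dx": 0, "dy": 0, "dz": 0.3, "roll": 0, "fingers": 0},
  {"dx": 0, "dy": 0, "dz": 0.3, "roll": 0, "fingers": 0},
  {"dx": 0, "dy": 0, "dz": 0.3, "roll": 0, "fingers": 0},
  {"dx": 0, "dy": 0, "dz": 0.3, "roll": 0, "fingers": 0},
  {"dx": 0, "dy": 0, "dz": 0.3, "roll": 0, "fingers": 0},
  {"dx": 0, "dy": 0, "dz": 0.3, "roll": 0, "fingers": 0},
  {"dx": 0, "dy": 0, "dz": 0.3, "roll": 0, "fingers": 0},
  {"dx": 0, "dy": 0, "dz": 0.3, "roll": 0, "fingers": 0},
  {"dx": 0, "dy": 0, "dz": 0.3, "roll": 0, "fingers": 0},
  {"dx": 0, "dy": 0, "dz": 0.3, "roll": 0, "fingers": 0},
  {"dx": 0, "dy": 0, "dz": 0.3, "roll": 0, "fingers": 0},
  {"dx": 0, "dy": 0, "dz": 0.3, "roll": 0, "fingers": 0},
])

```text
time: 12.38
tool_pos: [533.7, -216.5, 42.9]
orientation: [[-0.983, -0.181, 0.001], [-0.181, 0.983, -0.0], [-0.001, -0.0, -1.0]]
wrist_force: [-4.8, 3.8, 17.1]
gripper_width: 25.8
grasp_force: 30.0
```

>>> send_rows([
  {"dx": 0, "dy": 0, "dz": 0, "roll": 0, "fingers": 0},
  {"dx": 0, "dy": 0, "dz": 0, "roll": 0, "fingers": 0},
  {"dx": 0, "dy": 0, "dz": 0, "roll": 0, "fingers": 0},
  {"dx": 0, "dy": 0, "dz": 0, "roll": 0, "fingers": 0},
  {"dx": 0, "dy": 0, "dz": 0, "roll": 0, "fingers": 0},
  {"dx": 0, "dy": 0, "dz": 0, "roll": 0, "fingers": 0},
  {"dx": 0, "dy": 0, "dz": 0, "roll": 0, "fingers": 0},
  {"dx": 0, "dy": 0, "dz": 0, "roll": 0, "fingers": 0},
  {"dx": 0, "dy": 0, "dz": 0, "roll": 0, "fingers": 0},
  {"dx": 0, "dy": 0, "dz": 0, "roll": 0, "fingers": 0},
  {"dx": 0, "dy": 0, "dz": 0, "roll": 0, "fingers": 0},
  {"dx": 0, "dy": 0, "dz": 0, "roll": 0, "fingers": 0},
])

```text
time: 13.38
tool_pos: [533.7, -216.5, 42.9]
orientation: [[-0.983, -0.181, 0.001], [-0.181, 0.983, -0.0], [-0.001, -0.0, -1.0]]
wrist_force: [-6.0, 3.3, 16.8]
gripper_width: 25.9
grasp_force: 30.0
```

```bash
python3 -c "
from bench import robot
print(robot.job_done())"
```

```text
the job is handed in; nothing more can be done
None
```

The wide cartridge is in the nest, gripped and pressed onto its stop at about 17 N, held there for over 3 s, and the job was handed in with the push still on. The hand-in gave no verdict, and I took no final picture of the slim cartridges or the bottle.

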